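Pour the wheat biscuits from the flap-front caddy

TASK

Get breakfast ready: lift the cereal caddy off the tray by its wooden handle, hold its front lip low over the white bowl and tip it forward just far enough, about 45 degrees and never upended, that the flap swings open by itself and all three wheat biscuits slide out into the bowl. Then stand the caddy back in its place on the tray, flap shut and facing the way it faced before. Leave the bowl and the things around it where they are, and do not touch the biscuits with the gripper.

Things in the scene. Friction and masses are not known exactly. Their poses are not given: they have to be found in the camera images.
- caddy: cereal caddy: closed dark-teal enamelled box with cream edges, 185 mm long (x), 58 wide (y), 72 high to the roof, 129 to the top of its handle; about 0.45 kg filled. Origin: on the underside, midway in y, 100 mm behind the front lip and 85 mm before the back. x points to the back (the flap faces the caddy's own -x), z up. It holds three wheat biscuits.
- caddy_grip (a point): centre of the caddy's wooden handle bar, at (5, 0, 118) mm in its frame. The bar is 112 mm long along the caddy's x, 22 mm wide (y) and 22 mm high; its underside is 35 mm above the roof. Close the fingers across the 22 mm width.
- caddy_lip (a point): middle of the caddy's front pouring lip, at (-100, 0, 4) mm in its frame: the front edge of the flat, smooth steel floor (4 mm thick), over which the biscuits leave. With the front tipped down it is the lowest point of the caddy. The mouth is 52 mm wide.
- flap (a joint): the caddy's grey metal front flap, 49 mm wide, 64 mm long, hung from a pin across the top of the mouth at (-62, 0, 68) mm in the caddy's frame. 0 rad: shut; grows as its lower edge swings out, to 1.5. It hangs loose: shut while the caddy is level, it opens once the front is tipped down more than about 20 degrees and then hangs plumb; the biscuits push it further.
- tray: dark wooden breakfast tray, fixed, 222 mm (x) by 214 mm (y), floor 6 mm thick, rim 16 mm high and 8 mm thick all round, a brass loop 37 mm high on each y side. Origin: centre of the underside, z up, its -x side towards the robot (turned up to 0.15 rad). Mind the microwave oven hung above the worktop beyond x = 0.53 m, its underside 0.53 m up, and the wall cabinets beyond x = 0.62 m, 0.48 m up.
- tray_home (a point): the caddy's place on the tray floor, at (7.5, 45, 6) mm in the tray's frame: the caddy's origin stands within about 10 mm of it at the start, axes along the tray's, front to the tray's -x. Inside the rims the caddy has 10 mm of play to the front and to the back of this place.
- bowl: white cereal bowl, loose, standing on the worktop (z = 0): 162 mm across the rim, 59 mm high, 0.34 kg, flat inside floor about 90 mm across and 7 mm up. Origin: centre of the underside, z up.
- biscuit_1: a wheat biscuit, a brown rounded oblong 68 x 44 x 20 mm, 25 g, origin at the centre of its underside, x along its length; starts on the caddy's floor at the back. On the caddy's floor it starts to slide at a tilt of roughly 13 to 20 degrees; at 40 to 50 degrees all three run out within about a second.
- biscuit_2: a wheat biscuit, a brown rounded oblong 68 x 44 x 20 mm, 25 g, origin at the centre of its underside, x along its length; starts on the caddy's floor in front of biscuit_1. On the caddy's floor it starts to slide at a tilt of roughly 13 to 20 degrees; at 40 to 50 degrees all three run out within about a second.
- biscuit_3: a wheat biscuit, a brown rounded oblong 68 x 44 x 20 mm, 25 g, origin at the centre of its underside, x along its length; starts on top of biscuit_1. On the caddy's floor it starts to slide at a tilt of roughly 13 to 20 degrees; at 40 to 50 degrees all three run out within about a second.
- teaspoon: steel teaspoon, 137 mm, lying beside the bowl; leave alone. Origin: centre of its underside.
- mug: teal and white mug, 97 mm high, standing beyond the bowl; leave alone. Origin: middle of its outline (handle included), on the worktop.
- cup: green beaker, 66 mm across and 90 mm high, standing on the tray about 100 mm beside the caddy; leave alone. Origin: centre of its underside.

How it is judged:
By the outcome, as a careful person would: the job done as asked, in the order asked, and still so for the second after the job is handed in, with the robot touching nothing.
It also fails if it takes over 67 s, if anything falls off the work surface, if the arm or the gripper's body presses on something with over 40 N, if the wrist force passes 120 N, or if a joint passes its speed limit or range.

ROBOT

A 7-joint arm with a two-finger parallel gripper is mounted at the origin on a cart in front of the work surface, level with it; the furniture and walls round the work are solid. World frame = base frame: x ahead of the robot, y to its left, z up, the work surface at z = 0. Lengths are in m, angles in rad, forces in N, time in s.
With the tool pointing down it reaches from about 0.4 to 0.85 m from the base axis. Payload 6.9 kg.
Tool frame: the origin (TCP) lies on the centre line of the jaws, within the pads' length; the fingertips stand 17 mm ahead of it and the grasp point (between the pads) lies 2 mm behind it; z points along the fingers, y is the line along which they close (so a half turn about z gives the same grasp; the last joint's range is limited). The gripper opens to 85 mm and grips with 20 to 120 N. Pads are 22 mm wide; open, the fingers measure 114 mm over their backs; the gripper's body (76 mm by 85 mm) begins 54 mm behind the grasp point. The pads swing forward as they close: fully open they stand 13 mm farther back than shut.
Start: joints at [1.268, 0.507, -0.238, 1.5, 0.126, 1.149, -0.155], TCP at [0.248, -0.574, 0.248] pointing down, gripper open.
Joint ranges: [-3.08, 3.08], [-0.24, 2.05], [-1.43, 1.35], [0, 2.5], [-1.52, 4.66], [0.17, 1.96], [-2.89, 2.89]. Speed limits (rad/s): [2.39, 2.39, 3.14, 3.14, 3.14, 3.14, 3.14].

INTERFACE

Orientations are given as a 3x3 rotation matrix whose columns are the frame's x, y, z axes.
In Python, from plant import r gives the robot as it stands. The module is installed in compiled form; this text tells all that it offers.
- The arm moves only by the shell command python3 -m creep 'ROWS' [OPENING] [FORCE]. ROWS is a JSON object of lists of equal length, an entry for each row: "travel": the shift along the tool's x, y, z in cm, a list of three; "rot": the turn, a rotation vector about the tool's x, y, z in rad, a list of three. A call has 1 to 12 rows; each row is the pose to reach, as a shift and turn from the pose commanded when the call began, along the tool's axes at that moment; what a row does not reach only later rows make up. A row lasts 1/10 s, in which the tool goes at most 50 mm and 8.59 degrees, less where a joint would pass 70% of its speed; a pose out of reach is approached as far as the arm can. A call with a gripper value outside its range is refused whole. OPENING is the opening, from 0 (shut) to 1 (fully open), set as the call begins (- or left out, the last holds). The fingers move at their own pace and stop on an object; FORCE is the grip in N (left out, the last holds). Time passes only in rows, so rows that repeat a pose let the fingers close. It gives the time, the measured TCP pose, the force, the opening and the grip force at its end, in the units of the state.
- r.state(): the state, without advancing time (a new reading comes with each control period).
- r.get_image(name): name is "side" or "top" or "wrist"; returns a dict with "frame" (480x640x3 uint8, red, green, blue), "mtx" (3x3 intrinsics, pixels), "R" (3x3) and "t" (3): a world point X has camera coordinates R X + t; the wrist camera has in their place "T_tool_cam" (4x4, takes a point from camera to tool coordinates, whose origin is the TCP and whose axes are the flange's). Camera axes: x right, y down, z forward; pixel columns grow to the right and rows downward; lengths in m; the calibration is good to about 2 mm. A picture is of the moment at which its call begins: read the wrist's pose just before it. There is no depth.
- r.close_job(): hands the job in; it is judged then, once.
The state is a dict: "time": time; "joint_positions": joint angles; "joint_vel": joint speeds; "effort": joint torques, N m; "tool_pos": TCP position; "tcp_rot": TCP orientation; "force": force on the tool from outside, world axes, zero at the start; "wrist_torque": the same for the moment, N m; "gripper_width": opening from 0.0 (shut) to 1.0 (fully open); "grasp_force": force on a finger pad.
Only numpy, scipy, OpenCV 4.12 (cv2) and the standard library are available. Lean on these libraries where they do the work, as an engineer would, in place of code of your own. Each camera call takes 0.05 s, during which the arm holds its last target. There are 200 camera calls.

## Working session

There is one attempt and no reset: what is moved stays moved. The work goes in short steps, Python scripts to look and compute and a shell command to move; the robot and the scene stay as the last step left them, time stands still between calls to the robot, and variables do not carry over. Pictures are saved under pics/ and viewed, at most 10 in all, crops included, and the job is handed in when it is done.

```bash
mkdir -p pics; python3 - <<'E'
from plant import r
import cv2,numpy as np
s=r.state();print({k:np.round(v,3).tolist() for k,v in s.items()})
for n in("side","top"):
    d=r.get_image(n);cv2.imwrite(f"pics/{n}0.png",d["frame"][:,:,::-1]);np.savez(f"{n}0.npz",**d)
    print(n,d["mtx"].round(1).tolist(),d["R"].round(3).tolist(),d["t"].round(3).tolist(),(-d["R"].T@d["t"]).round(3))
d=r.get_image("wrist");print(np.round(d["T_tool_cam"],3).tolist(),d["mtx"].round(1).tolist())
E
```

```text
{'time': 0.0, 'joint_positions': [1.268, 0.508, -0.237, 1.501, 0.126, 1.149, -0.155], 'joint_vel': [0.001, 0.002, 0.0, 0.001, -0.0, -0.001, 0.0], 'effort': [-0.001, -62.059, -2.187, -24.965, 0.013, 0.012, -0.0], 'tool_pos': [0.248, -0.573, 0.247], 'tcp_rot': [[0.918, 0.397, -0.001], [0.397, -0.918, 0.002], [-0.0, -0.002, -1.0]], 'force': [-0.128, -0.535, 0.447], 'wrist_torque': [0.01, -0.003, 0.019], 'grasp_force': 0.0, 'gripper_width': 0.997}
side [[445.5, 0.0, 321.3], [0.0, 445.5, 238.7], [0.0, 0.0, 1.0]] [[-0.997, 0.07, -0.011], [0.062, 0.791, -0.609], [-0.034, -0.608, -0.793]] [0.487, 0.049, 0.954] [0.515 0.507 0.792]
top [[515.1, 0.0, 316.7], [0.0, 515.1, 242.5], [0.0, 0.0, 1.0]] [[0.018, -1.0, 0.006], [-0.993, -0.018, -0.119], [0.119, -0.004, -0.993]] [-0.056, 0.49, 1.23] [ 0.341 -0.042  1.28 ]
[[0.0, -0.959, -0.284, 0.074], [1.0, 0.0, -0.001, 0.001], [0.001, -0.284, 0.959, -0.126], [0.0, 0.0, 0.0, 1.0]] [[425.7, 0.0, 318.3], [0.0, 425.7, 230.6], [0.0, 0.0, 1.0]]
```

View pics/top0.png

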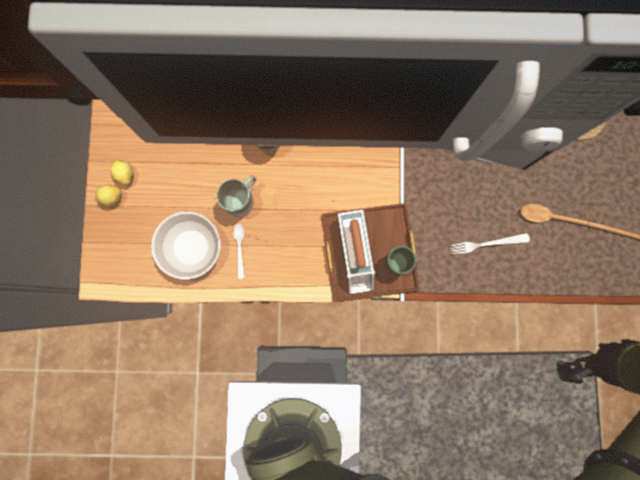

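View pics/side0.png

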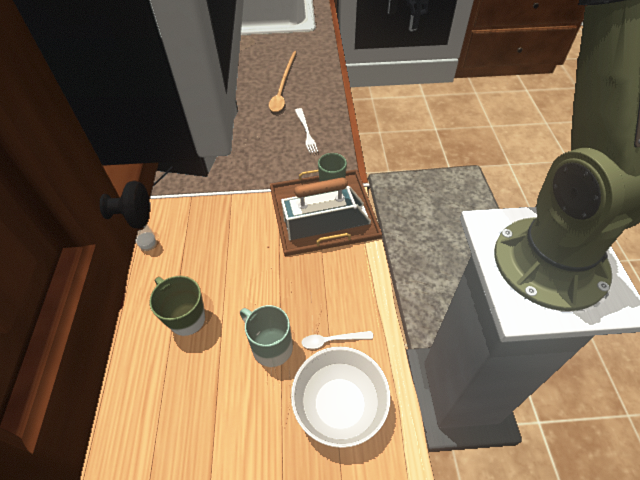

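```bash
python3 - <<'E'
import cv2,numpy as np
t=cv2.imread("pics/top0.png");s=cv2.imread("pics/side0.png")
a=t[195:305,315:425];b=s[150:260,270:380];c=t[200:290,140:250];e=s[330:450,280:400]
z=lambda i,w,h:cv2.resize(i,(w,h),interpolation=cv2.INTER_CUBIC)
cv2.imwrite("pics/crop1.png",np.hstack([z(a,400,400),z(b,400,400)]))
E
```

```text
(no output)
```

View pics/crop1.png

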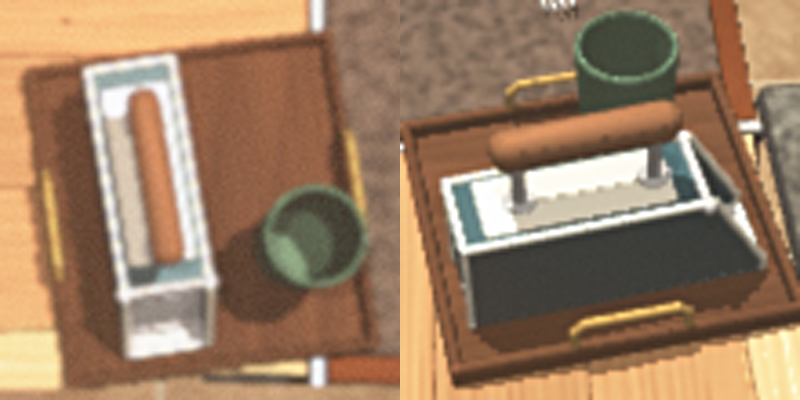

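```bash
cat >h.py <<'E'
import numpy as np
C={n:np.load(f"{n}0.npz") for n in("top","side")}
def ray(n,u,v,z):
    d=C[n];c=-d["R"].T@d["t"];g=d["R"].T@np.linalg.inv(d["mtx"])@[u,v,1.];return c+g*(z-c[2])/g[2]
def proj(n,X):
    d=C[n];p=d["mtx"]@(d["R"]@np.array(X)+d["t"]);return p[:2]/p[2]
E
python3 - <<'E'
from h import *
from scipy.optimize import least_squares
import cv2
k=110/400
T=lambda u,v:(315+u*k-.36,195+v*k-.36); S=lambda u,v:(270+(u-400)*k-.36,150+v*k-.36)
P=[("top",T(145,90),.135),("top",T(170,262),.135),("top",T(84,70),.078),("top",T(177,57),.078),("top",T(120,290),.078),("top",T(212,278),.078),("top",T(127,355),.01),("top",T(212,342),.01),
("side",S(497,148),.124),("side",S(675,113),.124),("side",S(443,182),.078),("side",S(470,325),.006),("side",S(765,265),.01)]
for n,p,z in P: print(n,ray(n,*p,z).round(3))
print("tray",[ray("top",*T(*p),.016).round(3).tolist() for p in((25,72),(328,38),(375,350),(68,385))])
print("tray side",[ray("side",*S(*p),.016).round(3).tolist() for p in((402,135),(720,80),(455,378))])
M=[("top",T(145,90),(61,0,122)),("top",T(170,262),(-51,0,122)),("top",T(84,70),(85,29,72)),("top",T(177,57),(85,-29,72)),("top",T(127,355),(-100,29,4)),("top",T(212,342),(-100,-29,4)),
("side",S(488,150),(61,0,118)),("side",S(683,113),(-51,0,118)),("side",S(470,325),(85,29,0)),("side",S(765,265),(-100,29,4))]
def f(q):
    c,s=np.cos(q[2]),np.sin(q[2]);o=[]
    for n,p,m in M:
        x,y,z=np.array(m)/1000;o+=list(proj(n,(q[0]+c*x-s*y,q[1]+s*x+c*y,z+.006))-p)
    return np.array(o)
r=least_squares(f,[.45,-.1,0],loss='soft_l1');print(r.x,f(r.x).reshape(-1,2).round(1).tolist())
q=r.x;c,s=np.cos(q[2]),np.sin(q[2]);print("grip",q[0]+c*.005,q[1]+s*.005)
# bowl
for n,b in(("top",(140,200,240,295)),("side",(280,335,402,456))):
    im=cv2.imread(f"pics/{n}0.png");sub=im[b[1]:b[3],b[0]:b[2]]
    hsv=cv2.cvtColor(sub,cv2.COLOR_BGR2HSV);m=((hsv[...,1]<60)&(hsv[...,2]>110)).astype(np.uint8)
    m=cv2.morphologyEx(m,cv2.MORPH_OPEN,np.ones((3,3)))
    cs=max(cv2.findContours(m,0,1)[0],key=cv2.contourArea);print(n,cv2.boundingRect(cs))
    h=cv2.convexHull(cs)[:,0]+b[:2]; w=np.array([ray(n,*p,.059)[:2] for p in h]);(cx,cy),rad=cv2.minEnclosingCircle(w.astype(np.float32));print("bowl",cx,cy,rad)
E
```

```text
top [ 0.533 -0.131  0.135]
top [ 0.426 -0.148  0.135]
top [ 0.555 -0.096  0.078]
top [ 0.564 -0.156  0.078]
top [ 0.412 -0.121  0.078]
top [ 0.421 -0.18   0.078]
top [ 0.372 -0.13   0.01 ]
top [ 0.382 -0.188  0.01 ]
side [ 0.529 -0.134  0.124]
side [ 0.426 -0.154  0.124]
side [ 0.563 -0.153  0.078]
side [ 0.553 -0.1    0.006]
side [ 0.368 -0.13   0.01 ]
tray [[0.563, -0.058, 0.016], [0.591, -0.266, 0.016], [0.378, -0.297, 0.016], [0.351, -0.091, 0.016]]
tray side [[0.594, -0.255, 0.016], [0.377, -0.29, 0.016], [0.563, -0.054, 0.016]]
[ 0.47449265 -0.14191195  0.1701277 ] [[-0.1, -0.4], [1.0, 1.1], [1.3, 0.5], [-0.1, 0.5], [-0.1, 0.4], [-0.2, 0.4], [-0.2, 0.6], [-1.4, 1.1], [0.0, 0.4], [-1.4, -0.1]]
grip 0.47942046101536334 -0.1410654053717123
top (12, 12, 69, 68)
bowl 0.475273460149765 0.2649267017841339 0.08261094987392426
side (11, 12, 99, 100)
bowl 0.4751698970794678 0.2657771706581116 0.08180168271064758
```

```bash
cat >>h.py <<'E'
from scipy.spatial.transform import Rotation as Ro
def go(pos,yaw,pitch=0):
    "print rows' travel (cm) and rot from the present pose to TCP pos, tool yaw, pitch (outward, deg)"
    from plant import r
    s=r.state();R=np.array(s["tcp_rot"]);p=np.array(s["tool_pos"])
    c,q=np.cos(yaw),np.sin(yaw)
    G=np.array([[c,q,0],[q,-c,0],[0,0,-1.]])@Ro.from_euler('y',pitch,degrees=True).as_matrix()
    print("t",round(s["time"],2),"p",p.round(4),"q",np.round(s["joint_positions"],2),"F",np.round(s["force"],1),"w",round(s["gripper_width"],3),round(s["grasp_force"],1))
    print("travel",(R.T@(np.array(pos)-p)*100).round(2).tolist(),"rot",Ro.from_matrix(R.T@G).as_rotvec().round(3).tolist())
E
python3 -c "
from h import *
go((.479,-.141,.22),.16)
print(ray('side',268,320,.097),ray('top',235,188,.097))"
```

```text
t 0.15 p [ 0.2476 -0.5735  0.2476] q [ 1.27  0.51 -0.24  1.5   0.13  1.15 -0.15] F [ 0.1  0.1 -0.4] w 0.998 0.0
travel [38.39, -30.52, 2.8] rot [-0.001, 0.0, 0.248]
[0.58941148 0.14387489 0.097     ] [0.60812731 0.14619199 0.097     ]
```

```bash
python3 -m creep '{"travel":[[2,-1.6,0],[5,-4,0],[9,-7.2,0.5],[13,-10.4,1],[17,-13.5,1.5],[21,-16.7,2],[25,-19.9,2.3],[29,-23,2.5],[33,-26.2,2.7],[36,-28.6,2.8],[38.4,-30.5,2.8],[38.4,-30.5,2.8]],"rot":[[0,0,0.01],[0,0,0.03],[0,0,0.06],[0,0,0.08],[0,0,0.11],[0,0,0.14],[0,0,0.16],[0,0,0.19],[0,0,0.21],[0,0,0.23],[0,0,0.248],[0,0,0.248]]}' 1; python3 - <<'E'
from h import *
from plant import r
import cv2
go((.479,-.141,.122),.16)
d=r.get_image("wrist")
s=r.state();R=np.array(s["tcp_rot"]);p=np.array(s["tool_pos"]);T=d["T_tool_cam"]
f=d["frame"][:,:,::-1].copy()
for x in(.061,-.051):
    X=np.array([.4745+np.cos(.165)*x,-.142+np.sin(.165)*x,.124]);c=T[:3,:3].T@(R.T@(X-p)-T[:3,3]);u=d["mtx"]@c;print(u[:2]/u[2])
cv2.imwrite("pics/w1.png",f)
E
```

```text
time: 1.35
tool_pos: [0.4815, -0.1362, 0.2203]
tcp_rot: [[0.986, 0.166, 0.001], [0.166, -0.986, 0.002], [0.002, -0.002, -1.0]]
force: [-0.2, 0.3, -1.0]
gripper_width: 1.002
grasp_force: 0.0
t 1.35 p [ 0.4815 -0.1362  0.2203] q [ 0.45  0.35 -0.31  1.86  0.12  0.95 -1.31] F [-0.2  0.3 -1. ] w 1.002 0.0
travel [-0.34, 0.45, 9.83] rot [-0.002, -0.002, 0.007]
[320.86578831 142.67079386]
[320.56982186 336.18576768]
```

View pics/w1.png

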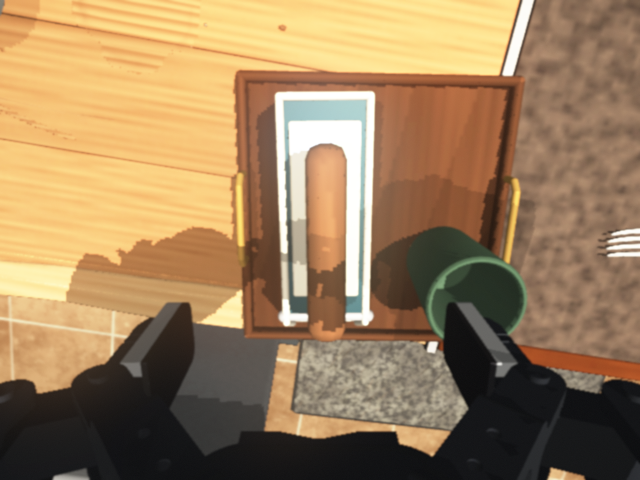

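```bash
python3 -m creep '{"travel":[[-0.1,0.2,1],[-0.2,0.3,2.5],[-0.3,0.5,4],[-0.3,0.5,5.5],[-0.3,0.5,7],[-0.3,0.5,8.5],[-0.3,0.5,9.5],[-0.3,0.5,9.8],[-0.3,0.5,9.8]],"rot":[[0,0,0],[0,0,0],[0,0,0],[0,0,0],[0,0,0],[0,0,0],[0,0,0],[0,0,0],[0,0,0]]}' 0.6 80; python3 -m creep '{"travel":[[0,0,0],[0,0,0],[0,0,0],[0,0,0],[0,0,0],[0,0,0],[0,0,0],[0,0,0]],"rot":[[0,0,0],[0,0,0],[0,0,0],[0,0,0],[0,0,0],[0,0,0],[0,0,0],[0,0,0]]}' 0 80
```

```text
time: 2.3
tool_pos: [0.4767, -0.1475, 0.1219]
tcp_rot: [[0.987, 0.158, -0.001], [0.158, -0.987, 0.0], [-0.001, -0.0, -1.0]]
force: [-0.4, -0.1, 1.2]
gripper_width: 0.598
grasp_force: 0.0
time: 3.1
tool_pos: [0.4775, -0.1467, 0.1227]
tcp_rot: [[0.987, 0.159, 0.001], [0.159, -0.987, -0.0], [0.001, 0.0, -1.0]]
force: [-0.8, 1.8, 6.8]
gripper_width: 0.245
grasp_force: 81.4
```

```bash
python3 -m creep '{"travel":[[0,0,-0.3],[0,0,-0.9],[0,0,-1.8],[0,0,-3],[0,0,-4.2],[0,0,-5.4],[0,0,-6.6],[0,0,-7.8],[0,0,-9],[0,0,-10.2],[0,0,-11],[0,0,-11.3]],"rot":[[0,0,0],[0,0,0],[0,0,0],[0,0,0],[0,0,0],[0,0,0],[0,0,0],[0,0,0],[0,0,0],[0,0,0],[0,0,0],[0,0,0]]}' 0 80; python3 - <<'E'
from h import *
from plant import r
import cv2
psi=.4
# pour pose: lip at bowl centre+30 mm, z .07; TCP 2 mm ahead of grip
def tcp(lip,psi,th):
    th=np.radians(th);a,b=.105,.114-.002   # tcp rel. lip in caddy x,z
    x=np.cos(th)*a-np.sin(th)*b;z=np.sin(th)*a+np.cos(th)*b
    return np.array(lip)+[np.cos(psi)*x,np.sin(psi)*x,z]
for th in(0,15,30,45): print(th,tcp((.475+.03*np.cos(psi),.265+.03*np.sin(psi),.07),psi,th).round(3))
go(tcp((.475+.03*np.cos(psi),.265+.03*np.sin(psi),.12),psi,0)-[.04,0,0],psi)
cv2.imwrite("pics/side1.png",r.get_image("side")["frame"][100:400,150:550,::-1])
E
```

```text
time: 4.3
tool_pos: [0.4774, -0.147, 0.2363]
tcp_rot: [[0.987, 0.159, 0.001], [0.159, -0.987, -0.0], [0.001, 0.001, -1.0]]
force: [-0.2, -0.4, -6.0]
gripper_width: 0.241
grasp_force: 79.9
0 [0.599 0.318 0.182]
15 [0.569 0.305 0.205]
30 [0.535 0.29  0.219]
45 [0.498 0.275 0.223]
t 4.3 p [ 0.4774 -0.147   0.2363] q [ 0.47  0.33 -0.31  1.84  0.12  0.99 -1.29] F [-0.2 -0.4 -6. ] w 0.241 79.9
travel [15.48, -44.57, 0.42] rot [0.001, -0.001, -0.24]
```

View pics/side1.png

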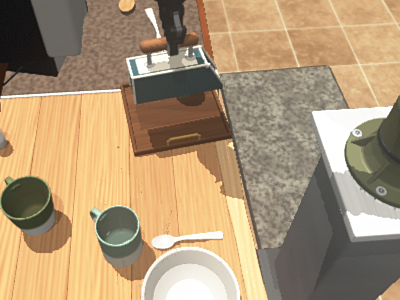

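```bash
python3 -m creep '{"travel":[[0,-0.5,-0.2],[0,-1.5,-0.5],[0,-3,-1],[0,-5,-1.4],[0.1,-7.5,-1.4],[0.2,-10,-1.4],[0.4,-12.5,-1.4],[0.7,-15,-1.4],[1,-18,-1.4],[1.4,-21,-1.4],[2,-24,-1.4],[2.8,-27,-1.4]],"rot":[[0,0,0],[0,0,0],[0,0,0],[0,0,-0.02],[0,0,-0.04],[0,0,-0.06],[0,0,-0.08],[0,0,-0.1],[0,0,-0.12],[0,0,-0.14],[0,0,-0.16],[0,0,-0.18]]}'; python3 -c "
from h import *
go((.49,.27,.25),.4)"
```

```text
time: 5.55
tool_pos: [0.4605, 0.1269, 0.2498]
tcp_rot: [[0.942, 0.337, 0.0], [0.337, -0.942, 0.0], [0.0, -0.0, -1.0]]
force: [0.3, -0.3, -4.4]
gripper_width: 0.242
grasp_force: 80.0
t 5.55 p [0.4605 0.1269 0.2498] q [ 0.03  0.3  -0.46  1.87  0.15  1.01 -1.72] F [ 0.3 -0.3 -4.4] w 0.242 80.0
travel [7.59, -12.48, -0.02] rot [-0.0, -0.0, -0.057]
```

```bash
python3 -m creep '{"travel":[[0.6,-1.5,0],[1.6,-3.5,0],[2.9,-5.5,0],[4.2,-7.5,0],[5.4,-9.5,0],[6.4,-11,0],[7.1,-12,0],[7.5,-12.5,0],[7.6,-12.5,0],[7.6,-12.5,0],[7.6,-12.5,0]],"rot":[[0,0,0],[0,0,-0.01],[0,0,-0.02],[0,0,-0.03],[0,0,-0.04],[0,0,-0.05],[0,0,-0.06],[0,0,-0.06],[0,0,-0.06],[0,0,-0.06],[0,0,-0.06]]}'; python3 - <<'E'
from h import *
from plant import r
import cv2
go((.51,.28,.24),.4,12);go((.52,.285,.232),.4,20);go((.52,.285,.225),.4,30);go((.498,.275,.223),.4,45)
a=r.get_image("side")["frame"][120:480,100:580,::-1];b=r.get_image("top")["frame"][130:310,120:280,::-1]
cv2.imwrite("pics/s2.png",np.hstack([a,cv2.resize(b,(320,360))]))
E
```

```text
time: 6.65
tool_pos: [0.492, 0.2661, 0.2492]
tcp_rot: [[0.922, 0.388, -0.0], [0.388, -0.922, -0.001], [-0.0, 0.001, -1.0]]
force: [-0.8, 0.3, -5.5]
gripper_width: 0.247
grasp_force: 79.9
t 6.65 p [0.492  0.2661 0.2492] q [-0.21  0.43 -0.49  1.67  0.22  1.1  -1.94] F [-0.8  0.3 -5.5] w 0.247 79.9
travel [2.2, -0.58, 0.92] rot [0.001, 0.21, -0.002]
t 6.65 p [0.492  0.2661 0.2492] q [-0.21  0.43 -0.49  1.67  0.22  1.1  -1.94] F [-0.8  0.3 -5.5] w 0.247 79.9
travel [3.31, -0.66, 1.72] rot [0.001, 0.35, -0.002]
t 6.65 p [0.492  0.2661 0.2492] q [-0.21  0.43 -0.49  1.67  0.22  1.1  -1.94] F [-0.8  0.3 -5.5] w 0.247 79.9
travel [3.31, -0.66, 2.42] rot [0.001, 0.524, -0.001]
t 6.65 p [0.492  0.2661 0.2492] q [-0.21  0.43 -0.49  1.67  0.22  1.1  -1.94] F [-0.8  0.3 -5.5] w 0.247 79.9
travel [0.9, -0.59, 2.62] rot [0.001, 0.786, -0.001]
```

View pics/s2.png

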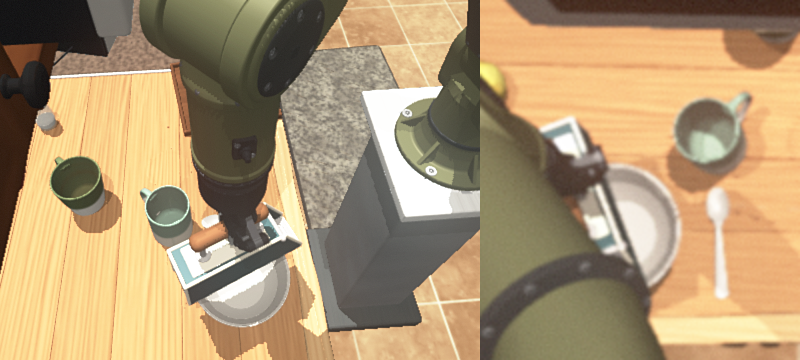

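```bash
python3 -m creep '{"travel":[[0.5,-0.1,0.2],[1.1,-0.3,0.5],[1.7,-0.4,0.8],[2.2,-0.5,0.9],[2.2,-0.5,0.9],[2.2,-0.5,0.9]],"rot":[[0,0.04,0],[0,0.08,0],[0,0.13,0],[0,0.17,0],[0,0.19,0],[0,0.19,0]]}'; python3 -c "
from h import *
go((.52,.285,.232),.4,20);go((.52,.285,.225),.4,30);go((.5,.275,.223),.4,45)"
```

```text
time: 7.35
tool_pos: [0.5095, 0.2798, 0.2404]
tcp_rot: [[0.905, 0.389, 0.174], [0.382, -0.921, 0.073], [0.188, 0.001, -0.982]]
force: [0.4, 0.2, -4.7]
gripper_width: 0.243
grasp_force: 79.9
t 7.35 p [0.5095 0.2798 0.2404] q [-0.23  0.37 -0.47  1.8   0.29  0.84 -2.  ] F [ 0.4  0.2 -4.7] w 0.243 79.9
travel [0.99, -0.08, 1.04] rot [0.001, 0.16, -0.0]
t 7.35 p [0.5095 0.2798 0.2404] q [-0.23  0.37 -0.47  1.8   0.29  0.84 -2.  ] F [ 0.4  0.2 -4.7] w 0.243 79.9
travel [0.86, -0.08, 1.73] rot [0.001, 0.334, -0.0]
t 7.35 p [0.5095 0.2798 0.2404] q [-0.23  0.37 -0.47  1.8   0.29  0.84 -2.  ] F [ 0.4  0.2 -4.7] w 0.243 79.9
travel [-1.37, 0.07, 1.51] rot [0.001, 0.596, -0.0]
```

```bash
cat >k.py <<'E'
from h import *
import itertools
from plant import r
from scipy.optimize import least_squares
s=r.state()
D=[([1.268,.508,-.237,1.501,.126,1.149,-.155],[.248,-.573,.247],[[.918,.397,-.001],[.397,-.918,.002],[0,-.002,-1]]),
([.45,.35,-.31,1.86,.12,.95,-1.31],[.4815,-.1362,.2203],[[.986,.166,.001],[.166,-.986,.002],[.002,-.002,-1]]),
([.47,.33,-.31,1.84,.12,.99,-1.29],[.4774,-.147,.2363],[[.987,.159,.001],[.159,-.987,0],[.001,.001,-1]]),
([.03,.3,-.46,1.87,.15,1.01,-1.72],[.4605,.1269,.2498],[[.942,.337,0],[.337,-.942,0],[0,0,-1]]),
([-.21,.43,-.49,1.67,.22,1.1,-1.94],[.492,.2661,.2492],[[.922,.388,0],[.388,-.922,-.001],[0,.001,-1]]),
(s["joint_positions"],s["tool_pos"],s["tcp_rot"])]
rz=lambda a:Ro.from_euler('z',a).as_matrix();ry=lambda a:Ro.from_euler('y',a).as_matrix()
def frames(q,sg):
    R=rz(sg[0]*q[0]);o=[R]
    for i,(ax,k) in enumerate([(ry,sg[1]),(rz,sg[2]),(ry,sg[3]),(rz,sg[4]),(ry,sg[5]),(rz,sg[6])]): R=R@ax(k*q[i+1]);o.append(R)
    return o
best=None
for m in itertools.product((1,-1),repeat=4):
    sg=[m[0],1,m[1],1,m[2],1,m[3]]
    f=lambda c:np.concatenate([(Ro.from_matrix(rz(c[0])@frames(q,sg)[-1]@rz(c[1])).inv()*Ro.from_matrix(R)).as_rotvec() for q,p,R in D])
    for c0 in(0,1.57,3.14,-1.57):
        x=least_squares(f,[0,c0]);
        if best is None or x.cost<best[0]: best=(x.cost,sg,x.x)
_,sg,c=best
def basis(q):
    F=[rz(c[0])@a for a in frames(q,sg)];X,Z=np.eye(3)[0],np.eye(3)[2]
    return np.array([Z,F[0]@X,F[2]@Z,F[2]@X,F[4]@Z,F[4]@X,F[6]@Z]).T,F[-1]@rz(c[1])
A=np.vstack([basis(q)[0] for q,_,_ in D]);b=np.concatenate([p for _,p,_ in D])
# weak pull to zero for ill-determined lengths
L=np.linalg.lstsq(np.vstack([A,1e-3*np.eye(7)]),np.append(b,np.zeros(7)),rcond=None)[0]
def fk(q):
    B,R=basis(q);return B@L,R
lo=np.array([-3.08,-.24,-1.43,0,-1.52,.17,-2.89]);hi=np.array([3.08,2.05,1.35,2.5,4.66,1.96,2.89])
def ik(p,yaw,pitch,q0):
    cc,q=np.cos(yaw),np.sin(yaw);G=np.array([[cc,q,0],[q,-cc,0],[0,0,-1.]])@Ro.from_euler('y',pitch,degrees=True).as_matrix()
    def f(x):
        P,R=fk(x);return np.concatenate([(P-p)*10,Ro.from_matrix(R.T@G).as_rotvec()*3,.01*(x-q0)])
    x=least_squares(f,q0,bounds=(lo+.03,hi-.03)).x;P,R=fk(x)
    return x,np.linalg.norm(P-p),np.degrees(Ro.from_matrix(R.T@G).magnitude())
if __name__=="__main__":
    print(best,L.round(3),np.abs(A@L-b).max())
    q0=np.array(s["joint_positions"])
    for psi in(.1,.4,.7,1.0,1.3,1.6):
        x=q0
        for th in(12,20,30,45):
            t=np.radians(th);h=.105*np.cos(t)-.112*np.sin(t);z=.105*np.sin(t)+.112*np.cos(t)
            u=np.array([np.cos(psi),np.sin(psi),0]);p=np.array([.475,.265,.07])+u*(.03+h)+[0,0,z]
            if th<45:p-=u*.03
            x,e,a=ik(p,psi,th,x)
        print(psi,p.round(3),x.round(2),round(e*1000,1),round(a,1))
E
python3 k.py
```

```text
(np.float64(0.0001195933601300785), [-1, 1, -1, 1, -1, 1, -1], array([-1.13702873e-03,  1.57180617e+00])) [ 0.203  0.052  0.585 -0.026  0.345 -0.005  0.341] 0.00812953326013896
0.1 [0.5   0.268 0.223] [-1.14  0.29  0.64  2.19  0.87  0.2  -2.86] 22.3 7.3
0.4 [0.498 0.275 0.223] [-0.41  0.21 -0.22  2.23  1.15  0.2  -2.86] 25.3 8.2
0.7 [0.494 0.281 0.223] [ 0.22  0.34 -0.96  2.23  1.47  0.2  -2.86] 19.9 6.6
1.0 [0.489 0.286 0.223] [ 0.45  0.63 -1.4   2.27  1.79  0.38 -2.86] 3.9 1.4
1.3 [0.482 0.289 0.223] [ 0.5   0.7  -1.36  2.19  1.1   0.2  -1.85] 0.0 0.0
1.6 [0.474 0.29  0.223] [ 0.51  0.81 -1.39  2.05  0.38  0.41 -0.87] 0.0 0.0
```

```bash
python3 - <<'E'
from k import *
q0=np.array(s["joint_positions"])
def pose(psi,th,back,z0):
    t=np.radians(th);h=.105*np.cos(t)-.112*np.sin(t);z=.105*np.sin(t)+.112*np.cos(t)
    u=np.array([np.cos(psi),np.sin(psi),0]);return np.array([.475,.265,z0])+u*(back+h)+[0,0,z]
for psi in(-1.9,-1.5,-1.1,-.7,-.3,1.2,1.5,1.8,2.1,2.4):
    x=q0
    for f in np.linspace(0,1,8): x,e,a=ik(pose(.4+f*(psi-.4),11,0,.1),.4+f*(psi-.4),11,x)
    e1=e;x1=x
    for th in(18,25,32,39,45): x,e,a=ik(pose(psi,th,.03,.075),psi,th,x)
    B=basis(x)[0];el=B[:,:4]@L[:4];wr=B[:,:6]@L[:6]
    print(psi,round(e1*1000),x1.round(2),"|",x.round(2),round(e*1000,1),round(a,1),el.round(2),wr.round(2),pose(psi,45,.03,.075).round(3))
E
```

```text
-1.9 29 [-1.    0.68  1.32  1.82 -0.59  1.25 -2.86] | [-1.05  1.01  1.32  1.41 -0.28  1.62 -2.86] 42.4 25.2 [0.25 0.48 0.52] [0.58 0.4  0.48] [0.467 0.241 0.228]
-1.5 0 [-1.05  0.61  1.17  1.76 -0.4   1.13 -2.86] | [-1.22  0.95  1.32  1.55 -0.23  1.3  -2.86] 23.1 13.4 [0.16 0.5  0.55] [0.49 0.44 0.48] [0.477 0.24  0.228]
-1.1 0 [-0.84  0.46  0.65  1.75 -0.1   0.97 -2.86] | [-1.4   0.89  1.32  1.76 -0.13  0.92 -2.86] 5.0 2.5 [0.06 0.5  0.58] [0.39 0.45 0.47] [0.486 0.243 0.228]
-0.7 0 [-0.5   0.4   0.03  1.75  0.21  0.93 -2.86] | [-1.48  0.73  1.2   1.98  0.11  0.52 -2.86] 0.0 0.0 [0.01 0.43 0.65] [0.31 0.4  0.47] [0.494 0.249 0.228]
-0.3 0 [-0.39  0.42 -0.17  1.73  0.27  0.89 -2.57] | [-1.46  0.55  1.1   2.15  0.45  0.2  -2.86] 4.3 1.4 [0.02 0.35 0.71] [0.27 0.34 0.48] [0.499 0.258 0.228]
1.2 0 [-0.11  0.51 -0.79  1.72  0.36  0.9  -1.38] | [ 0.49  0.65 -1.35  2.23  1.46  0.2  -2.32] 0.0 0.0 [ 0.34 -0.21  0.67] [0.4  0.06 0.47] [0.484 0.288 0.228]
1.5 0 [-0.06  0.54 -0.92  1.72  0.39  0.94 -1.15] | [ 0.51  0.74 -1.35  2.1   0.34  0.31 -0.92] 0.0 0.0 [ 0.37 -0.24  0.64] [0.46 0.05 0.47] [0.477 0.29  0.228]
1.8 0 [-0.02  0.58 -1.04  1.73  0.42  1.   -0.93] | [ 0.49  0.86 -1.4   1.94  0.24  0.61 -0.58] 0.0 0.0 [ 0.42 -0.25  0.59] [0.52 0.05 0.47] [0.469 0.289 0.228]
2.1 0 [ 0.02  0.62 -1.16  1.74  0.45  1.07 -0.71] | [ 0.42  0.93 -1.4   1.77  0.2   0.91 -0.33] 0.0 0.0 [ 0.46 -0.23  0.55] [0.58 0.08 0.47] [0.462 0.287 0.228]
2.4 0 [ 0.05  0.66 -1.27  1.75  0.48  1.15 -0.49] | [ 0.32  1.   -1.4   1.61  0.21  1.2  -0.14] 0.0 0.0 [ 0.5  -0.2   0.52] [0.63 0.12 0.47] [0.457 0.282 0.228]
```

```bash
python3 -m creep '{"travel":[[-0.5,0,-0.5],[-1,0,-1],[-1,0,-1],[-1,0,-1]],"rot":[[0,-0.06,0],[0,-0.13,0],[0,-0.19,0],[0,-0.19,0]]}'; python3 -c "
from h import *
go((.485,.34,.25),1.4)"
```

```text
time: 7.75
tool_pos: [0.5007, 0.276, 0.248]
tcp_rot: [[0.922, 0.388, -0.001], [0.388, -0.922, 0.0], [-0.001, -0.001, -1.0]]
force: [-0.2, 0.2, -5.2]
gripper_width: 0.244
grasp_force: 79.9
t 7.75 p [0.5007 0.276  0.248 ] q [-0.23  0.45 -0.48  1.64  0.23  1.11 -1.95] F [-0.2  0.2 -5.2] w 0.244 79.9
travel [1.03, -6.51, -0.19] rot [-0.001, 0.001, -1.001]
```

```bash
python3 -m creep '{"travel":[[0,-0.3,-0.1],[0.1,-0.9,-0.2],[0.2,-1.6,-0.2],[0.3,-2.3,-0.2],[0.4,-3,-0.2],[0.5,-3.7,-0.2],[0.6,-4.4,-0.2],[0.8,-5.1,-0.2],[0.9,-5.8,-0.2],[1,-6.3,-0.2],[1,-6.5,-0.2],[1,-6.5,-0.2]],"rot":[[0,0,-0.03],[0,0,-0.1],[0,0,-0.2],[0,0,-0.31],[0,0,-0.42],[0,0,-0.53],[0,0,-0.64],[0,0,-0.75],[0,0,-0.86],[0,0,-0.95],[0,0,-0.99],[0,0,-1.0]]}';python3 -m creep '{"travel":[[0,0,0],[0,0,0],[0,0,0]],"rot":[[0,0,0],[0,0,0],[0,0,0]]}' >/dev/null; python3 - <<'E'
from k import *
q=np.array(s["joint_positions"]);psi=1.4;u=np.array([np.cos(psi),np.sin(psi),0])
x=q
for th,back in((12,0),(20,.015),(28,.025),(36,.03),(45,.03)):
    t=np.radians(th);h=.105*np.cos(t)-.112*np.sin(t);z=.105*np.sin(t)+.112*np.cos(t)
    p=np.array([.475,.265,.075+.04*(45-th)/45])+u*(back+h)+[0,0,z];x,e,a=ik(p,psi,th,x);print(th,p.round(3),x.round(2),round(e*1e3),round(a,1));go(p,psi,th)
import cv2
a=r.get_image("side")["frame"][120:480,100:580,::-1];b=r.get_image("top")["frame"][130:310,120:280,::-1]
cv2.imwrite("pics/s3.png",np.hstack([a,cv2.resize(b,(320,360))]))
E
```

```text
time: 8.95
tool_pos: [0.4827, 0.3401, 0.2504]
tcp_rot: [[0.167, 0.986, 0.001], [0.986, -0.167, 0.001], [0.001, 0.001, -1.0]]
force: [-0.3, 0.4, -4.7]
gripper_width: 0.241
grasp_force: 80.0
12 [0.488 0.343 0.236] [-0.2   0.58 -0.79  1.57  0.33  1.   -1.2 ] 0 0.0
t 9.25 p [0.4834 0.3395 0.2503] q [-0.19  0.52 -0.75  1.59  0.38  1.18 -1.19] F [-0.1  0.8 -4.3] w 0.244 80.0
travel [0.46, 0.43, 1.46] rot [0.0, 0.209, -0.001]
20 [0.488 0.339 0.238] [-0.2   0.59 -0.84  1.54  0.29  0.9  -1.2 ] 0 0.0
t 9.25 p [0.4834 0.3395 0.2503] q [-0.19  0.52 -0.75  1.59  0.38  1.18 -1.19] F [-0.1  0.8 -4.3] w 0.244 80.0
travel [0.06, 0.44, 1.19] rot [0.001, 0.349, -0.001]
28 [0.486 0.329 0.238] [-0.18  0.6  -0.89  1.53  0.25  0.8  -1.18] 0 0.0
t 9.25 p [0.4834 0.3395 0.2503] q [-0.19  0.52 -0.75  1.59  0.38  1.18 -1.19] F [-0.1  0.8 -4.3] w 0.244 80.0
travel [-0.97, 0.44, 1.2] rot [0.001, 0.489, -0.001]
36 [0.483 0.313 0.235] [-0.14  0.61 -0.96  1.54  0.2   0.69 -1.15] 0 0.0
t 9.25 p [0.4834 0.3395 0.2503] q [-0.19  0.52 -0.75  1.59  0.38  1.18 -1.19] F [-0.1  0.8 -4.3] w 0.244 80.0
travel [-2.57, 0.44, 1.5] rot [0.001, 0.628, -0.001]
45 [0.479 0.29  0.228] [-0.07  0.62 -1.05  1.57  0.14  0.56 -1.11] 0 0.0
t 9.25 p [0.4834 0.3395 0.2503] q [-0.19  0.52 -0.75  1.59  0.38  1.18 -1.19] F [-0.1  0.8 -4.3] w 0.244 80.0
travel [-4.97, 0.44, 2.19] rot [0.001, 0.785, -0.001]
```

View pics/s3.png

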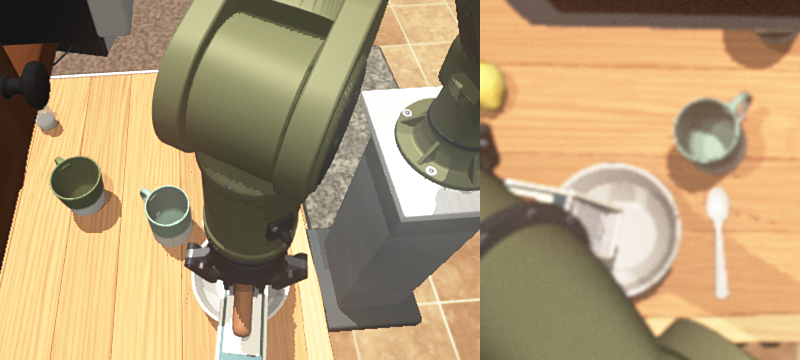

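```bash
python3 -m creep '{"travel":[[0.2,0.2,0.6],[0.4,0.4,1.2],[0.1,0.4,1.2],[-0.7,0.4,1.2],[-1.9,0.4,1.4],[-3.5,0.4,1.8],[-4.9,0.4,2.4],[-5,0.4,2.6],[-5,0.4,2.6],[-5,0.4,2.6],[-5,0.4,2.6],[-5,0.4,2.6]],"rot":[[0,0.07,0],[0,0.19,0],[0,0.33,0],[0,0.46,0],[0,0.57,0],[0,0.68,0],[0,0.77,0],[0,0.785,0],[0,0.785,0],[0,0.785,0],[0,0.785,0],[0,0.785,0]]}';python3 -m creep '{"travel":[[0,0,0],[0,0,0],[0,0,0],[0,0,0],[0,0,0],[0,0,0],[0,0,0],[0,0,0]],"rot":[[0,0,0],[0,0,0],[0,0,0],[0,0,0],[0,0,0],[0,0,0],[0,0,0],[0,0,0]]}'; python3 - <<'E'
from h import *
from plant import r
import cv2
go((.485,.34,.25),1.4)
a=r.get_image("side")["frame"][180:480,160:560,::-1];b=r.get_image("top")["frame"][130:310,120:280,::-1]
cv2.imwrite("pics/s4.png",np.hstack([cv2.resize(a,(480,360)),cv2.resize(b,(320,360))]))
E
```

```text
time: 10.55
tool_pos: [0.4786, 0.2912, 0.2251]
tcp_rot: [[0.117, 0.986, 0.12], [0.698, -0.168, 0.696], [0.706, 0.002, -0.708]]
force: [0.8, 1.0, -4.2]
gripper_width: 0.245
grasp_force: 80.2
time: 11.35
tool_pos: [0.4788, 0.2897, 0.2242]
tcp_rot: [[0.12, 0.985, 0.12], [0.697, -0.17, 0.697], [0.707, -0.0, -0.707]]
force: [-0.9, -0.0, -3.6]
gripper_width: 0.243
grasp_force: 80.2
t 11.35 p [0.4788 0.2897 0.2242] q [ 0.63  0.68 -1.28  2.13  0.05  0.29 -0.62] F [-0.9 -0.  -3.6] w 0.243 80.2
travel [5.4, -0.25, 1.75] rot [0.0, -0.785, -0.0]
```

View pics/s4.png

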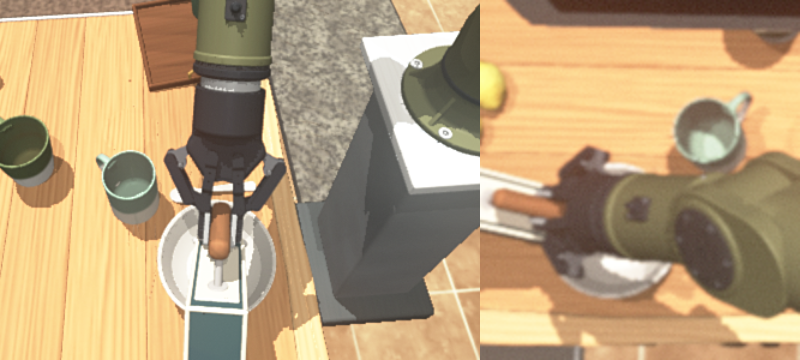

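```bash
python3 -m creep '{"travel":[[0.3,0,-0.3],[0.9,0,-0.9],[1.6,0,-1.6],[2.3,0,-2.3],[2.8,0,-2.8],[2.8,0,-2.8],[2.8,0,-2.8],[2.8,0,-2.8]],"rot":[[0,0,0],[0,0,0],[0,0,0],[0,0,0],[0,0,0],[0,0,0],[0,0,0],[0,0,0]]}';python3 -c "
from h import *
go((.485,.34,.27),1.4)"
```

```text
time: 12.25
tool_pos: [0.4786, 0.2895, 0.2634]
tcp_rot: [[0.121, 0.985, 0.12], [0.697, -0.17, 0.696], [0.706, -0.001, -0.708]]
force: [0.3, -0.3, -3.3]
gripper_width: 0.244
grasp_force: 80.3
t 12.25 p [0.4786 0.2895 0.2634] q [ 0.69  0.64 -1.35  2.08  0.01  0.38 -0.62] F [ 0.3 -0.3 -3.3] w 0.244 80.3
travel [4.07, -0.23, 3.12] rot [-0.0, -0.784, -0.0]
```

```bash
python3 -m creep '{"travel":[[0.2,0,0.1],[0.6,0,0.4],[1.1,0,0.8],[1.6,-0.1,1.2],[2.1,-0.1,1.6],[2.6,-0.1,2],[3.1,-0.2,2.4],[3.6,-0.2,2.8],[4,-0.2,3.1],[4,-0.2,3.1],[4,-0.2,3.1]],"rot":[[0,-0.03,0],[0,-0.1,0],[0,-0.19,0],[0,-0.29,0],[0,-0.39,0],[0,-0.49,0],[0,-0.59,0],[0,-0.69,0],[0,-0.76,0],[0,-0.785,0],[0,-0.785,0]]}'; python3 - <<'E'
from h import *
from plant import r
import cv2
go((.50,.276,.25),.39)
a=r.get_image("side")["frame"][300:480,240:440,::-1];b=r.get_image("top")["frame"][190:300,130:250,::-1]
cv2.imwrite("pics/s5.png",np.hstack([cv2.resize(a,(400,360)),cv2.resize(b,(393,360))]))
E
```

```text
time: 13.35
tool_pos: [0.4846, 0.3413, 0.2701]
tcp_rot: [[0.168, 0.986, -0.0], [0.986, -0.168, 0.001], [0.001, -0.001, -1.0]]
force: [1.0, 0.9, -4.7]
gripper_width: 0.242
grasp_force: 80.2
t 13.35 p [0.4846 0.3413 0.2701] q [-0.18  0.52 -0.77  1.55  0.37  1.23 -1.18] F [ 1.   0.9 -4.7] w 0.242 80.2
travel [-6.18, 2.62, 2.0] rot [-0.001, -0.001, 1.012]
```

View pics/s5.png

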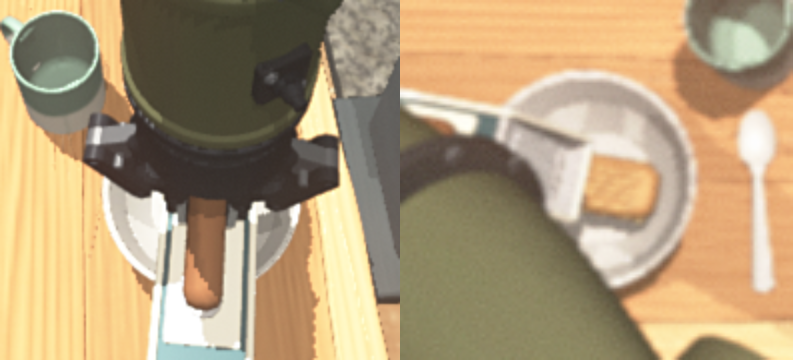

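```bash
python3 -m creep '{"travel":[[-0.4,0,0],[-1.5,0,0],[-3.5,0.1,0.2],[-6,0.2,0.4],[-8.5,0.3,0.6],[-11,0.4,0.8],[-13.5,0.5,1],[-16,0.6,1.2],[-18.5,0.7,1.4],[-21,0.8,1.6],[-23,0.9,1.8],[-24,1,2]],"rot":[[0,0,0.03],[0,0,0.1],[0,0,0.2],[0,0,0.31],[0,0,0.42],[0,0,0.53],[0,0,0.64],[0,0,0.75],[0,0,0.86],[0,0,0.97],[0,0,1.07],[0,0,1.14]]}';python3 -m creep '{"travel":[[0,0,0],[0,0,0]],"rot":[[0,0,0],[0,0,0]]}' >/dev/null; python3 - <<'E'
from h import *
from plant import r
import cv2
go((.4775,-.142,.236),.16)
for n,b in(("top",(148,205,226,287)),("side",(288,342,396,446))):
    f=r.get_image(n)["frame"];np.save(n+"_b.npy",f);sub=f[b[1]:b[3],b[0]:b[2]]
    h=cv2.cvtColor(sub,cv2.COLOR_RGB2HSV);m=(h[...,1]>80)
    g=cv2.cvtColor(sub,cv2.COLOR_RGB2GRAY)
    print(n,m.sum())
    for row,gr in zip(m[::3,::2],g[::3,::2]): print(''.join(('0123456789'[int(v)*10//256] if a else '.') for a,v in zip(row,gr)))
E
```

```text
time: 14.65
tool_pos: [0.4538, 0.0978, 0.2503]
tcp_rot: [[0.969, 0.247, 0.001], [0.247, -0.969, -0.001], [0.0, 0.001, -1.0]]
force: [0.4, 0.1, -4.4]
gripper_width: 0.244
grasp_force: 80.1
t 14.85 p [0.4544 0.101  0.2505] q [ 0.11  0.28 -0.49  1.9   0.15  1.   -1.76] F [-0.9  0.5 -3.9] w 0.244 80.0
travel [-4.0, 24.08, 1.44] rot [-0.0, -0.001, 0.099]
top 4663
77777765555554455555555555555566.66.445
7777777555555435555555555556.....6...45
7777777555555544555555.55...6.....55554
777777755555554355566.6........55555555
77777776555555544.6.6......555555555555
77777777.555555435..6...55555555555555.
777777...555555533...555555555555.55.55
77777.....55555543455555555555555555555
7777......55555554555555555555555555555
77766666...55555544555544.5455555555555
7678766666655555554544445445555555.5555
7688776667755555554444444455555.55..5..
778877666676555555544444.4.5.5555555.55
7687766666665556.6..444444.455..555.555
765667666666656.6....44444..5555.55555.
76..4444556655.......444.44.45555.55..5
86..................534444445455555555.
86..................4444444..4.5.55.5..
777.............55.
[... 1615 characters left out ...]
.....7.87565454555...................555
888................7.8..7.6.8.75...................555
688................7889...8.9975..................5555
8888...............578777777776...................5555
88887...............667676767676.................55555
888888..............6676767686766...............555556
8888888............67676767686785..............5555555
88888888...........67686767686765.............55555558
888788878..........67788877787765............555555557
88778887855........5789..99988876..........55555555568
8887888788545......57788888888766........6555555555688
887788878875555.....6677777777755......555555555555888
8877888888874555556..5555556665.....555555555555558888
```

```bash
python3 -m creep '{"travel":[[-0.1,0.4,0],[-0.3,1.4,0],[-0.5,3,0],[-0.9,5,0.1],[-1.3,7.5,0.3],[-1.7,10,0.5],[-2.1,12.5,0.7],[-2.6,15,0.9],[-3,17.5,1.1],[-3.4,20,1.3],[-3.8,22,1.4],[-4,23.4,1.4]],"rot":[[0,0,0],[0,0,0.01],[0,0,0.02],[0,0,0.03],[0,0,0.04],[0,0,0.05],[0,0,0.06],[0,0,0.07],[0,0,0.08],[0,0,0.09],[0,0,0.1],[0,0,0.1]]}';python3 -m creep '{"travel":[[0,0.3,0],[-0.1,0.5,0],[-0.1,0.5,0],[-0.1,0.5,0]],"rot":[[0,0,0],[0,0,0],[0,0,0],[0,0,0]]}' >/dev/null; python3 -c "
from h import *
go((.476,-.141,.1235),.16)"
```

```text
time: 16.15
tool_pos: [0.4751, -0.1382, 0.2358]
tcp_rot: [[0.988, 0.156, -0.001], [0.156, -0.988, -0.001], [-0.001, 0.001, -1.0]]
force: [0.1, -0.2, -4.7]
gripper_width: 0.241
grasp_force: 80.0
t 16.55 p [ 0.4757 -0.1391  0.2363] q [ 0.51  0.33 -0.37  1.85  0.14  0.99 -1.33] F [ 0.2  1.  -4.6] w 0.241 80.0
travel [-0.0, 0.2, 11.28] rot [-0.0, -0.0, 0.001]
```

```bash
python3 -m creep '{"travel":[[0,0.1,0.5],[0,0.2,1.5],[0,0.2,3],[0,0.2,4.5],[0,0.2,6],[0,0.2,7.5],[0,0.2,8.8],[0,0.2,9.8],[0,0.2,10.5],[0,0.2,10.9],[0,0.2,11.1],[0,0.2,11.1]],"rot":[[0,0,0],[0,0,0],[0,0,0],[0,0,0],[0,0,0],[0,0,0],[0,0,0],[0,0,0],[0,0,0],[0,0,0],[0,0,0],[0,0,0]]}';python3 -m creep '{"travel":[[0,0,0.1],[0,0,0.2],[0,0,0.2]],"rot":[[0,0,0],[0,0,0],[0,0,0]]}'
```

```text
time: 17.75
tool_pos: [0.4761, -0.1422, 0.1252]
tcp_rot: [[0.987, 0.159, 0.0], [0.159, -0.987, -0.0], [0.0, 0.0, -1.0]]
force: [-0.3, -0.8, -4.1]
gripper_width: 0.248
grasp_force: 80.1
time: 18.05
tool_pos: [0.476, -0.1422, 0.1233]
tcp_rot: [[0.987, 0.159, 0.0], [0.159, -0.987, -0.0], [0.0, 0.0, -1.0]]
force: [0.3, 0.5, -3.6]
gripper_width: 0.246
grasp_force: 80.1
```

```bash
python3 -m creep '{"travel":[[0,0,0.1],[0,0,0.1],[0,0,0.1]],"rot":[[0,0,0],[0,0,0],[0,0,0]]}'
```

```text
time: 18.35
tool_pos: [0.4761, -0.1421, 0.1227]
tcp_rot: [[0.987, 0.159, 0.001], [0.159, -0.987, -0.0], [0.001, 0.0, -1.0]]
force: [-2.3, 2.1, 5.1]
gripper_width: 0.243
grasp_force: 81.0
```

```bash
python3 -m creep '{"travel":[[0,0,0],[0,0,0],[0,0,0],[0,0,0],[0,0,0],[0,0,0]],"rot":[[0,0,0],[0,0,0],[0,0,0],[0,0,0],[0,0,0],[0,0,0]]}' 0.6; python3 -m creep '{"travel":[[0,0,-0.3],[0,0,-1],[0,0,-2],[0,0,-3.5],[0,0,-5],[0,0,-7],[0,0,-9],[0,0,-11],[0,0,-12],[0,0,-12.5],[0,0,-12.5]],"rot":[[0,0,0],[0,0,0],[0,0,0],[0,0,0],[0,0,0],[0,0,0],[0,0,0],[0,0,0],[0,0,0],[0,0,0],[0,0,0]]}';  python3 -m creep '{"travel":[[-1,0.5,0],[-2.5,2,0],[-4,4,0],[-6,7,0],[-8,10,0],[-10,13,0],[-11,16,0],[-12,19,0],[-13,21,0],[-14,22,0],[-14,22,0]],"rot":[[0,0,0],[0,0,0],[0,0,0],[0,0,0],[0,0,0],[0,0,0],[0,0,0],[0,0,0],[0,0,0],[0,0,0],[0,0,0]]}'; python3 - <<'E'
from h import *
from plant import r
import cv2
t=r.get_image("top")["frame"][:,:,::-1];s=r.get_image("side")["frame"][:,:,::-1]
z=lambda i:cv2.resize(i,(400,300),interpolation=cv2.INTER_CUBIC)
cv2.imwrite("pics/fin.png",np.vstack([np.hstack([z(t[205:295,305:425]),z(s[160:260,260:393])]),np.hstack([z(t[200:290,140:260]),z(s[340:450,275:420])])]))
E
```

```text
time: 18.95
tool_pos: [0.476, -0.1421, 0.1221]
tcp_rot: [[0.987, 0.159, -0.0], [0.159, -0.987, 0.0], [0.0, -0.0, -1.0]]
force: [0.1, 0.2, -0.4]
gripper_width: 0.6
grasp_force: 0.0
time: 20.05
tool_pos: [0.476, -0.1422, 0.2476]
tcp_rot: [[0.987, 0.159, 0.001], [0.159, -0.987, -0.0], [0.001, 0.0, -1.0]]
force: [-0.3, -1.1, -0.5]
gripper_width: 0.601
grasp_force: 0.0
time: 21.15
tool_pos: [0.3704, -0.3829, 0.2462]
tcp_rot: [[0.988, 0.156, -0.002], [0.156, -0.988, 0.001], [-0.002, -0.001, -1.0]]
force: [0.7, 0.0, -0.5]
gripper_width: 0.599
grasp_force: 0.0
```

View pics/fin.png

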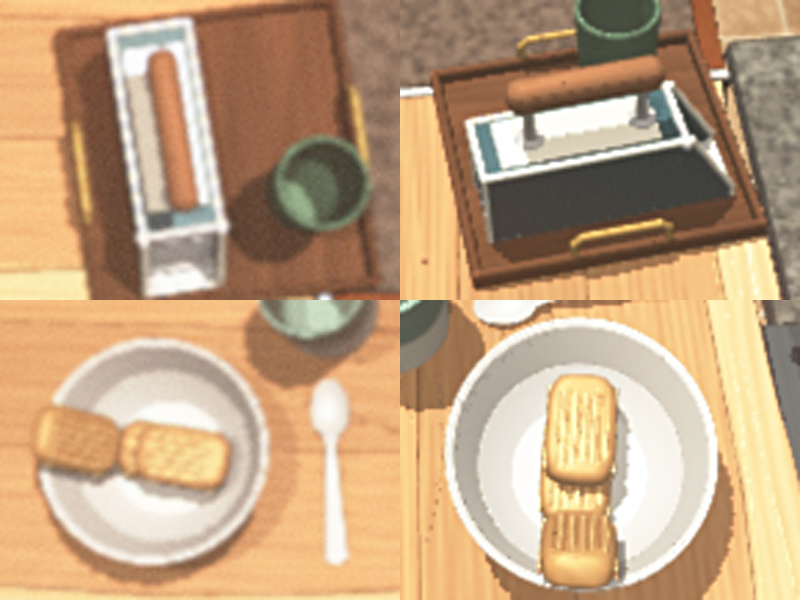

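```bash
python3 - <<'E'
from h import *
from plant import r
import cv2
f=r.get_image("top")["frame"]
a=cv2.imread("pics/top0.png")[:,:,::-1]
d0=cv2.absdiff(f,np.ascontiguousarray(a)).max(2);d1=cv2.absdiff(f,np.load("top_b.npy")).max(2)
for n,(x0,y0,x1,y1) in dict(bowl=(145,205,226,287),spoon=(230,220,250,282),mug=(215,172,260,220),cup=(385,242,420,278)).items():
    print(n,(d0[y0:y1,x0:x1]>40).sum(),(d1[y0:y1,x0:x1]>40).sum())
m=(d0[205:287,145:226]>40);ys,xs=np.nonzero(m);print("changed",xs.min()+145,xs.max()+145,ys.min()+205,ys.max()+205)
print("leaning end, centre",ray("top",140+37*.3,200+(440-300)*.3,.065),ray("top",140+78*.3,200+140*.3,.055))
E
```

```text
bowl 1203 3809
spoon 0 1224
mug 0 693
cup 0 0
changed 151 210 231 260
leaning end, centre [0.48100473 0.34520538 0.065     ] [0.48269552 0.31905248 0.055     ]
```

```bash
python3 -c "
from plant import r
print(r.close_job())"
```

```text
the job is handed in; nothing more can be done
None
```

The job is handed in at about 21 s: all three biscuits are in the bowl, one of them leaning on its wall with an end at the rim. The caddy is back in its place on the tray, flap shut and facing as before. Before-and-after images show no movement of the bowl, spoon, mug or cup.

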